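# Roll down the label on a roaster lid that rides on a free-running slide

## Task

Take the spring-loaded ball roller from its stand and press down the label on the domed lid: set the ball on the yellow end (nearest the robot) and roll it to the red end in one unbroken pass, always on the label and pushing with 2 to 8 N, never more. The roaster stands on a very free-running slide and the domed lid shies away from the ball to whichever side it slopes, so steer it with the ball alone: keep it off the stops, bring its red pointer to the green mark, keep it there for 2 seconds while still pressing on the red end, then lift straight off so that the slide stays at rest at the mark. Finish holding the roller upright and well clear above the lid; touch the roaster and slide with nothing but the roller, and leave the other things alone.

Things in the scene. Friction and masses are not known exactly. Their poses are not given: they have to be found in the camera images.
- roller: Spring-loaded ball roller, upright in the stand, 0.22 kg. Origin on its axis at the underside of a black collar (64 mm across, 6 mm thick) resting on the stand's rim; z up along the handle. Orange handle 26 x 26 mm square, faces square to x and y, 6 to 86 mm above the origin; grip it 50 mm above the origin. Below the collar an 18 mm steel sleeve, a 10 mm plunger and a steel ball.
- plunger (a joint): How far the roller's spring is pressed in, m: 0 relaxed (nothing touches the ball), 0.038 at its stop. Spring 250 N/m without preload; with the weight of plunger and ball (60 g) the push of the ball on the lid in N = 0.6 + 250 x value (2 N = 5.6 mm, 5 N = 17.6 mm, 8 N = 29.6 mm).
- ball_center (a point): Centre of the roller's steel ball (radius 18 mm), on the roller's axis, 85 mm below its origin when the spring is relaxed, nearer when pressed in; axes as the roller's. The ball turns freely every way: it passes practically no sideways drag, only a push square to the surface it touches.
- stand: Fixed tool stand: square steel tube 56 mm outside, 46 mm inside, on a black 90 mm foot; rim 115 mm high. Origin at the centre of its underside, axes parallel to the roller's at the start. The roller lifts straight out, upwards by at least 110 mm.
- track: Fixed grey slide track, plate 360 x 540 mm, 10 mm thick, stop blocks at both ends of its length. Origin on the counter below the middle of the travel; x away from the robot along the label, y along the sliding, z up. A white scale with a 40 mm wide green mark lies along its +x edge; the mark's middle is at y = 0.
- slide (a joint): Place of the sliding tray with the roaster along the track's +y, m: 0 with the red pointer at the middle of the green mark, stops at -0.12 and +0.12. Tray and roaster together 3.0 kg nominally (true mass up to a quarter off). Ball bearings: viscous drag 3 N per m/s, dry friction 0.05 N, no spring, level.
- roaster: Dark blue oval roaster, 326 x 256 mm at the rim, 94 mm high, fixed on the tray, with a white domed lid. Origin at the centre of its foot, 28 mm above the counter; axes parallel to the track's. The lid is the upper half of an ellipsoid with half axes 160 (x), 125 (y) and 40 mm (z) centred 54 mm above the origin; its crest's radius of curvature across (y) is 390 mm.
- lid_crest (a point): Highest point of the lid and middle of the label, 94 mm above the roaster's origin; axes parallel to the track's. The label covers x = -100 to 100 and y = -40 to 40 mm, light blue, its first 30 mm (-x) yellow, its last 30 mm (+x) red. Pressing at y > 0 drives tray and roaster to -y and the reverse: sideways push = push x (ball's y) / 0.4 m.
- near_end (a point): Middle of the label's yellow end on the lid, at x = -85 mm from the crest, 6 mm lower.
- far_end (a point): Middle of the label's red end on the lid, at x = +85 mm from the crest, 6 mm lower.
- spice_jar: Bystander: spice jar with a red cap, 66 mm across, 110 mm high; origin at the centre of its underside.
- glass: Bystander: amber drinking glass, 76 mm across, 95 mm high; origin at the centre of its underside.
- tub: Bystander: brown spice tub, 100 x 80 x 85 mm; origin at the centre of its underside.

How it is judged:
By the outcome, as a careful person would: the job done as asked, in the order asked, and still so for the second after the job is handed in, while the arm keeps its last pose, push and grip.
It also fails if it takes over 69 s, if anything falls off the work surface, if the arm or the gripper's body presses on something with over 40 N, if the wrist force passes 120 N, or if a joint passes its speed limit or range.

## Robot

A 6-joint arm with a two-finger parallel gripper is mounted at the origin on the work surface. World frame = base frame: x ahead of the robot, y to its left, z up, the work surface at z = 0. Lengths are in m, angles in degrees, forces in N, time in s.
With the tool pointing down it reaches from about 0.25 to 0.85 m from the base axis. Payload 12.5 kg.
Tool frame: the origin (TCP) lies on the centre line of the jaws, within the pads' length; the fingertips stand 11 mm ahead of it and the grasp point (between the pads) lies 8 mm behind it; z points along the fingers, y is the line along which they close (so a half turn about z gives the same grasp; the last joint's range is limited). The gripper opens to 93 mm and grips with 3 to 60 N. Pads are 15 mm wide; open, the fingers measure 128 mm over their backs; the gripper's body (75 mm by 188 mm) begins 65 mm behind the grasp point.
Start: joints at [67.231, 20.094, 94.641, -0, 65.266, -4.847], TCP at [0.169, 0.523, 0.191] pointing down, gripper open.
Joint ranges: [-157.81, 157.81], [-45, 120.19], [0.68, 151.7], [-89.99, 269.99], [4.06, 180], [-164.3, 164.3]. Speed limits (degrees/s): [127.2, 127.2, 159.86, 180, 180, 180].

## Interface

Orientations are given as [roll, pitch, yaw] about the fixed x, y, z axes, in that order (R = Rz(yaw) Ry(pitch) Rx(roll)).
In Python, from plant import monitor, optics, ticket gives the robot as it stands. The module is installed in compiled form; this text tells all that it offers.
- The arm moves only by the tool arm_command, never from a script. Its argument "commands" is a list of rows, each a list of 7 numbers: the shift along the tool's x, y, z in cm, then the turn, a rotation vector about the tool's x, y, z in rad, then the closure, from 0 (fully open) to 1 (shut). In form: [[tx, ty, tz, rx, ry, rz, gripper], ...]. A call has 1 to 8 rows; each row shifts and turns the commanded pose from where the row before left it, along the tool's axes as they then stand; what a row does not reach is not made up. A row lasts 1/12 s, in which the tool goes at most 41.7 mm and 7.16 degrees, less where a joint would pass 70% of its speed; a pose out of reach is approached as far as the arm can. A call is refused whole if a number of a shift passes 4.17 or a number of a turn 0.125, either way. A call with a gripper value outside its range is refused whole. The fingers move at their own pace and stop on an object; "grip_force" is the grip in N (left out, the last holds). Time passes only in rows, so rows that do not move let the fingers close. It gives the time, the measured TCP pose, the force, the opening and the grip force at its end, in the units of the state.
- monitor.state(): the state, without advancing time (a new reading comes with each control period).
- optics.read_camera(name): name is "side" or "top" or "wrist"; returns a dict with "pixels" (480x640x3 uint8, blue, green, red), "range_z" (480x640 float32, m along the optical axis (not along the pixel's ray), 0 where there is no reading), "mtx" (3x3 intrinsics, pixels), "rvec" (rotation vector, rad) and "tvec" (3), from world to camera coordinates, as OpenCV has them. Camera axes: x right, y down, z forward; pixel columns grow to the right and rows downward; lengths in m; the calibration is good to about 2 mm. A picture is of the moment at which its call begins.
- ticket.sign_off(): hands the job in; it is judged then, once.
The state is a dict: "clock": time; "joint_positions": joint angles; "qvel": joint speeds; "joint_torque": joint torques, N m; "tcp_pos": TCP position; "ee_rot": TCP orientation; "wrist_force": force on the tool from outside, world axes, zero at the start; "torque": the same for the moment, N m; "gripper_width": opening from 0.0 (shut) to 1.0 (fully open); "grasp_force": force on a finger pad.
Only numpy, scipy, OpenCV 4.12 (cv2) and the standard library are available. Lean on these libraries where they do the work, as an engineer would, in place of code of your own. Each camera call takes 0.05 s, during which the arm holds its last target. There are 200 camera calls.

## Working session

There is one attempt and no reset: what is moved stays moved. The work goes in short steps, Python scripts to look and compute and a tool call to move; the robot and the scene stay as the last step left them, time stands still between calls to the robot, and variables do not carry over. Pictures are saved under pics/ and viewed, at most 10 in all, crops included, and the job is handed in when it is done.

Besides the shell and the picture viewer there is one more tool, called after "Emit:" as name([rows], argument=value, ...), one row to a line, values as JSON. arm_command: Moves the arm, as the interface text tells. Its arguments: {"type":"object","properties":{"commands":{"type":"array","items":{"type":"array","items":{"type":"number"}}},"grip_force":{"type":"number"}},"required":["commands"]}

```bash
mkdir -p pics; ls; cat > h.py <<'E'
import numpy as np, cv2
from plant import monitor, optics, ticket
def cam(n):
    d=optics.read_camera(n); R=cv2.Rodrigues(np.array(d['rvec'],float))[0]; t=np.array(d['tvec'],float).ravel(); K=np.array(d['mtx'],float)
    z=d['range_z']; v,u=np.mgrid[0:480,0:640]
    P=np.stack([(u-K[0,2])/K[0,0]*z,(v-K[1,2])/K[1,1]*z,z],-1)
    W=(P-t)@R
    W[z==0]=np.nan
    return d['pixels'],W,K,R,t
E
python3 - <<'E'
from h import *
s=monitor.state(); print(s)
for n in ['side','top']:
    p,W,K,R,t=cam(n); cv2.imwrite(f'pics/{n}0.png',p); np.savez(f'{n}0.npz',p=p,W=W,K=K,R=R,t=t); print(n,-R.T@t)
E
```

```text
pics
{'clock': 0.0, 'joint_positions': array([ 6.72309477e+01,  2.01223588e+01,  9.46770132e+01,  3.90962123e-04,
        6.52645309e+01, -4.84844773e+00]), 'qvel': array([-0.07769348,  0.06153552,  0.04334319,  0.05926875,  0.1068828 ,
       -0.02602947]), 'joint_torque': array([ 9.70942529e-04, -4.97329652e+01, -2.85258865e+01,  6.99533592e-02,
        2.57322524e-02, -7.12805354e-05]), 'tcp_pos': array([0.16907546, 0.52297801, 0.19001994]), 'ee_rot': array([-1.79936356e+02, -5.75473701e-03,  1.62079228e+02]), 'wrist_force': array([-0.88869518, -0.23346336, -0.7399224 ]), 'torque': array([ 0.01163012, -0.10051244, -0.00958796]), 'grasp_force': 0.0, 'gripper_width': 0.9974086277627409}
side [0.40285327 0.59999271 0.76554899]
top [ 0.29652332 -0.03889713  1.33676157]
```

View pics/top0.png

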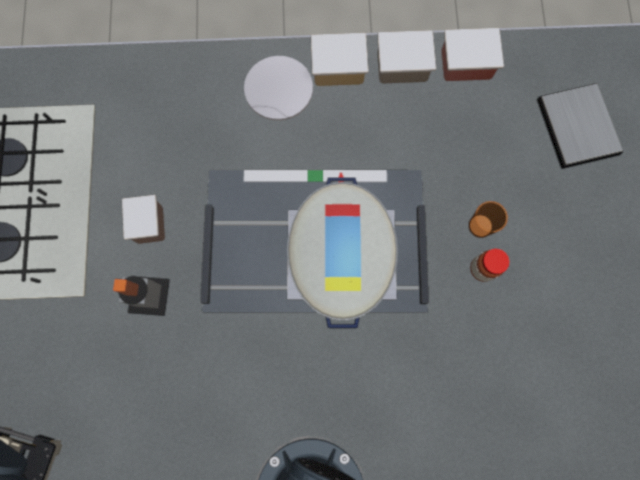

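View pics/side0.png

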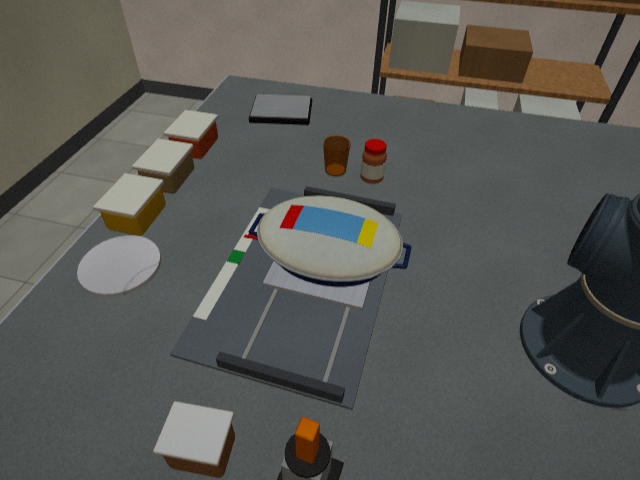

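Top view: roller handle top at about (120,285) with tub at (142,218), track spanning (205–428,170–313), green mark at (315,175), pointer at (341,176), label from yellow (343,284) to red (343,210). The side view agrees. Now I'll measure.

```bash
python3 - <<'E'
import numpy as np, cv2
for n in ['top','side']:
    f=np.load(n+'0.npz'); p=f['p'];W=f['W'];K,R,t=f['K'],f['R'],f['t']
    hsv=cv2.cvtColor(p,cv2.COLOR_BGR2HSV); H,S,V=hsv[...,0],hsv[...,1],hsv[...,2]
    x,y,z=W[...,0],W[...,1],W[...,2]
    def rep(name,m):
        q=W[m]; 
        if len(q): print(n,name,len(q),'med',np.median(q,0).round(4),'min',q.min(0).round(4),'max',q.max(0).round(4))
    ok=np.isfinite(z)
    org=(H>5)&(H<18)&(S>180)&(V>120)&ok&(y>0.2)
    rep('orange',org); 
    zt=np.nanmax(z[org]); rep('orange top',org&(z>zt-0.006))
    rep('yellow',(H>25)&(H<35)&(S>120)&ok&(z>.08)&(z<.13)&(abs(y)<.25))
    rep('red',((H<6)|(H>174))&(S>130)&ok&(z>.08)&(z<.13)&(y>-.3)&(y<.2)&(x<.65))
    rep('blue',(H>95)&(H<115)&(S>90)&(V>120)&ok&(z>.08)&(z<.13)&(y>-.3)&(y<.2)&(x<.65))
    rep('green',(H>50)&(H<75)&(S>120)&ok&(z<.05)&(abs(y)<.3))
    rep('pointer',((H<6)|(H>174))&(S>130)&ok&(z<.06)&(z>0)&(abs(y)<.2))
    rep('stoprail',ok&(z>0.015)&(V<70)&(z<.05)&(abs(y)<.4)&(x>.2))
    # collar
    if org.any():
        c=np.median(W[org&(z>zt-0.006)],0); near=ok&(np.hypot(x-c[0],y-c[1])<.05)
        rep('collar',near&(V<60)&(z>.1)&(z<.14)); 
        a=W[org&(z>zt-.006)][:,:2].astype(np.float32); print(cv2.minAreaRect(a))
    m=ok&(x>.3)&(x<.7)&(abs(y+.05)<.2)&(z>.085)&(z<.14); q=W[m]; print('lid max z',q[:,2].max(), len(q))
    if n=='top':
        # lid fit: z vs ellipsoid with centre/yaw
        from scipy.optimize import least_squares
        def f2(s):
            c,si=np.cos(s[3]),np.sin(s[3]); dx=q[:,0]-s[0];dy=q[:,1]-s[1]
            X=c*dx+si*dy;Y=-si*dx+c*dy
            return np.sqrt((X/.16)**2+(Y/.125)**2+((q[:,2]-s[2])/.04)**2)*.04-.04
        r=least_squares(f2,[.5,-.1,.082,0],loss='soft_l1',f_scale=.002); print('lid',r.x,np.rad2deg(r.x[3]),np.std(r.fun))
    for nm,m in [('label',(S>90)&ok&(z>.08)&(z<.13)&(y>-.3)&(y<.15)&(x<.65)&(x>.3))]:
        a=W[m][:,:2].astype(np.float32); print(nm,cv2.minAreaRect(a))
E
```

```text
top orange 25 med [0.4627 0.3717 0.2024] min [0.4539 0.3649 0.1969] max [0.4734 0.3824 0.2074]
top orange top 15 med [0.4641 0.3705 0.2029] min [0.4539 0.3649 0.202 ] max [0.4729 0.3812 0.2074]
top yellow 406 med [ 0.461  -0.0905  0.1162] min [ 0.4474 -0.1276  0.108 ] max [ 0.4747 -0.0533  0.125 ]
top red 339 med [ 0.6309 -0.0973  0.1165] min [ 0.6156 -0.1348  0.1076] max [ 0.6451 -0.0603  0.124 ]
top blue 1989 med [ 0.5447 -0.094   0.1214] min [ 0.478  -0.1353  0.1133] max [ 0.6149 -0.0545  0.1295]
top green 76 med [ 0.7518 -0.0382  0.0131] min [ 0.741  -0.054   0.0085] max [ 0.7615 -0.0233  0.0204]
top pointer 6 med [ 0.7464 -0.1022  0.0231] min [ 0.7418 -0.1038  0.0198] max [ 0.7502 -0.1009  0.0289]
top stoprail 582 med [ 0.5279 -0.2775  0.0365] min [ 0.4183 -0.2924  0.0153] max [0.6748 0.3997 0.0465]
top collar 332 med [0.4551 0.3637 0.1218] min [0.4349 0.3438 0.1077] max [0.494  0.4019 0.128 ]
((0.4630165994167328, 0.3745318055152893), (0.018308283761143684, 0.015329267829656601), 74.11407470703125)
lid max z 0.12952004207478693 11357
lid [ 0.5468591  -0.09361509  0.08281351 -0.
[... 642 characters left out ...]
8] max [ 0.6184 -0.0522  0.1254]
side green 154 med [ 0.7533 -0.0375  0.0121] min [ 0.7383 -0.0628 -0.0015] max [ 0.7745 -0.0176  0.0161]
side pointer 39 med [ 0.7397 -0.0996  0.0229] min [ 0.7217 -0.1052  0.0181] max [ 0.7558 -0.0929  0.0251]
side stoprail 3549 med [0.5685 0.23   0.0383] min [ 0.4204 -0.3998  0.015 ] max [1.0388 0.4    0.05  ]
side collar 1087 med [0.4594 0.3882 0.121 ] min [0.4348 0.3476 0.101 ] max [0.4981 0.4086 0.1289]
((0.46663612127304077, 0.3763841390609741), (0.025376567617058754, 0.02507164143025875), 84.2766342163086)
lid max z 0.12544285630924784 8986
label ((0.5488358736038208, -0.09446682780981064), (0.08682896941900253, 0.20228266716003418), 87.43161010742188)
```

Emit:
arm_command([
  [0,0,-2.5,0,0,-0.107,0],
  [0,0,-2.5,0,0,-0.106,0],
  [-3.875,-1.46,0,0,0,0,0],
  [-3.875,-1.46,0,0,0,0,0],
  [-3.875,-1.46,0,0,0,0,0],
  [-3.875,-1.46,0,0,0,0,0],
  [-3.875,-1.46,0,0,0,0,0],
  [-3.875,-1.46,0,0,0,0,0],
])

```text
clock: 0.77
tcp_pos: [0.3933, 0.4116, 0.2404]
ee_rot: [-180.0, -0.0, 174.3]
wrist_force: [0.7, -0.1, 0.2]
gripper_width: 0.999
grasp_force: 0.0
```

Emit:
arm_command([
  [-3.875,-1.46,0,0,0,0,0],
  [-3.875,-1.46,0,0,0,0,0],
  [0,0,0,0,0,0,0],
])

```text
clock: 1.02
tcp_pos: [0.471, 0.3727, 0.2397]
ee_rot: [-179.9, 0.0, 174.0]
wrist_force: [0.4, 0.3, 0.1]
gripper_width: 0.999
grasp_force: 0.0
```

```bash
python3 - <<'E'
from h import *
f=np.load('side0.npz'); p=f['p'];W=f['W']
hsv=cv2.cvtColor(p,cv2.COLOR_BGR2HSV); V=hsv[...,2]
x,y,z=W[...,0],W[...,1],W[...,2]
m=(np.hypot(x-.466,y-.376)<.045)&(V<70)&(z>.112)&(z<.124)
q=W[m][:,:2].astype(np.float32); print(len(q),cv2.minEnclosingCircle(q))
m=(np.hypot(x-.466,y-.376)<.1)&(V<70)&(z>-.01)&(z<.03); q=W[m]; print(len(q),q.min(0),q.max(0),cv2.minAreaRect(q[:,:2].astype(np.float32)))
f=np.load('top0.npz'); p=f['p'];W=f['W'];V=cv2.cvtColor(p,cv2.COLOR_BGR2HSV)[...,2];x,y,z=W[...,0],W[...,1],W[...,2]
m=(np.hypot(x-.466,y-.376)<.075)&(V<75)&(z<.04); q=W[m]; print(len(q),q.min(0),q.max(0),cv2.minAreaRect(q[:,:2].astype(np.float32)))
E
```

```text
1068 ((0.46779340505599976, 0.3788909316062927), 0.035708826035261154)
313 [ 0.41717022  0.29781454 -0.00272048] [0.51639806 0.38840367 0.02932738] ((0.47059130668640137, 0.3390692174434662), (0.10487401485443115, 0.07811551541090012), 13.169462203979492)
634 [ 0.41669302  0.32723392 -0.00194464] [0.51164083 0.42325819 0.03947864] ((0.4652175307273865, 0.3746407926082611), (0.0899011567234993, 0.08901515603065491), 83.2065200805664)
```

Emit:
arm_command([
  [0.53,0.25,1.0,0,0,0,0],
  [0,0,2.5,0,0,0,0],
  [0,0,2.5,0,0,0,0],
  [0,0,1.5,0,0,0,0],
  [0,0,0.75,0,0,0,0],
  [0,0,0,0,0,0,0.8],
  [0,0,0,0,0,0,0.9],
  [0,0,0,0,0,0,1],
], grip_force=45)

```text
clock: 1.68
tcp_pos: [0.4611, 0.3799, 0.1592]
ee_rot: [179.9, 0.1, 174.3]
wrist_force: [-0.4, 0.4, 0.4]
gripper_width: 0.832
grasp_force: 0.0
```

Emit:
arm_command([
  [0,0,0,0,0,0,1],
  [0,0,0,0,0,0,1],
  [0,0,0,0,0,0,1],
  [0,0,0,0,0,0,1],
])

```text
clock: 2.02
tcp_pos: [0.4611, 0.3793, 0.1584]
ee_rot: [180.0, 0.0, 174.3]
wrist_force: [-0.0, -0.7, -0.3]
gripper_width: 0.548
grasp_force: 0.0
```

Emit:
arm_command([
  [-0.25,-0.17,0,0,0,0,1],
  [-0.25,-0.17,0.1,0,0,0,1],
  [0,0,0,0,0,0,1],
  [0,0,0,0,0,0,1],
  [0,0,0,0,0,0,1],
  [0,0,0,0,0,0,1],
  [0,0,0,0,0,0,1],
])

```text
clock: 2.6
tcp_pos: [0.4656, 0.3753, 0.1569]
ee_rot: [-180.0, -0.0, 174.3]
wrist_force: [1.9, 0.2, -0.6]
gripper_width: 0.279
grasp_force: 44.9
```

Emit:
arm_command([
  [0,0,-1.0,0,0,0,1],
  [0,0,-2.0,0,0,0,1],
  [0,0,-2.5,0,0,0,1],
  [0,0,-2.5,0,0,0,1],
  [0,0,-2.5,0,0,0,1],
  [0,0,-2.0,0,0,0,1],
  [0,0,-1.5,0,0,-0.06,1],
  [0,0,0,0,0,0,1],
])

```text
clock: 3.27
tcp_pos: [0.4664, 0.376, 0.301]
ee_rot: [179.8, 0.2, 177.9]
wrist_force: [0.0, 0.5, -1.7]
gripper_width: 0.275
grasp_force: 44.9
```

```bash
python3 - <<'E'
from h import *
p,W,K,R,t=cam('side'); cv2.imwrite('pics/side1.png',p); np.savez('side1.npz',p=p,W=W)
s=monitor.state(); print(s['tcp_pos'],s['ee_rot'],s['wrist_force'],s['torque'])
E
```

```text
[0.46594021 0.37562295 0.2986162 ] [1.79904227e+02 1.25250153e-01 1.77690528e+02] [ 0.36309392  0.14057869 -2.34253811] [ 0.04219734 -0.01349262  0.01098382]
```

View pics/side1.png

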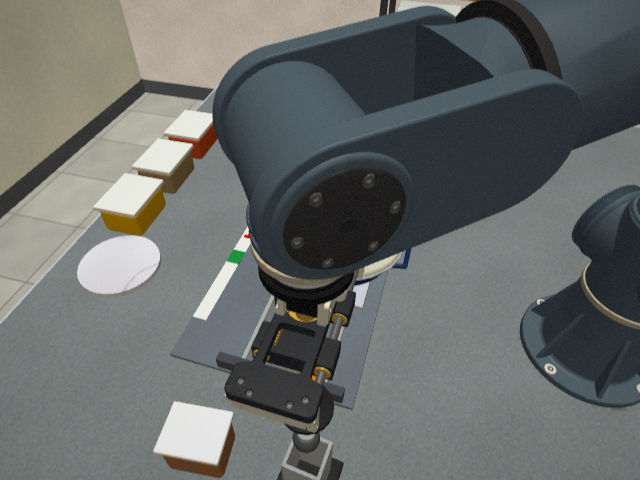

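The roller hangs upright from the jaws, ball at about (305,440) above the empty stand tube; Fz ≈ −2.3 N matches its weight. Now over to above the yellow end.

Emit:
arm_command([
  [0,-1.86,0,0,0,0,1],
  [0,-3.5,0,0,0,0,1],
  [0,-4.0,0,0,0,0,1],
  [0,-4.0,0,0,0,0,1],
  [0,-4.0,0,0,0,0,1],
  [0,-4.0,0,0,0,0,1],
  [0,-4.0,0,0,0,0,1],
  [0,-4.0,0,0,0,0,1],
])

```text
clock: 3.98
tcp_pos: [0.4528, 0.0802, 0.2959]
ee_rot: [-180.0, -0.1, 177.6]
wrist_force: [1.4, -0.1, -2.3]
gripper_width: 0.277
grasp_force: 44.9
```

Emit:
arm_command([
  [0,-4.0,0,0,0,0,1],
  [0,-4.0,0,0,0,0,1],
  [0,-4.0,0,0,0,0,1],
  [-0.4,-3.0,0,0,0,0,1],
  [-0.4,-1.5,0,0,0,0,1],
  [-0.4,-1.0,0,0,0,0,1],
  [0,0,0,0,0,0,1],
  [0,0,0,0,0,0,1],
])

```text
clock: 4.65
tcp_pos: [0.4588, -0.0928, 0.2963]
ee_rot: [180.0, -0.1, 177.7]
wrist_force: [0.1, 0.1, -1.6]
gripper_width: 0.275
grasp_force: 44.9
```

```bash
python3 - <<'E'
from h import *
ims=[]
for n in ['side','top','wrist']:
    p,W,K,R,t=cam(n); np.savez(n+'2.npz',p=p,W=W,K=K,R=R,t=t); ims.append(cv2.resize(p,(400,300)))
cv2.imwrite('pics/tri2.png',np.vstack([np.hstack(ims[:2]),np.hstack([ims[2],ims[2]*0])]))
s=monitor.state(); print(s['clock'],s['tcp_pos'],s['ee_rot'],s['wrist_force'],s['torque'])
E
```

```text
4.8 [ 0.45887401 -0.09222121  0.29685891] [ 1.79982279e+02 -2.06274663e-02  1.77783762e+02] [-0.37131486 -0.29293691 -1.95673409] [ 0.00797607  0.02923528 -0.04735935]
```

View pics/tri2.png

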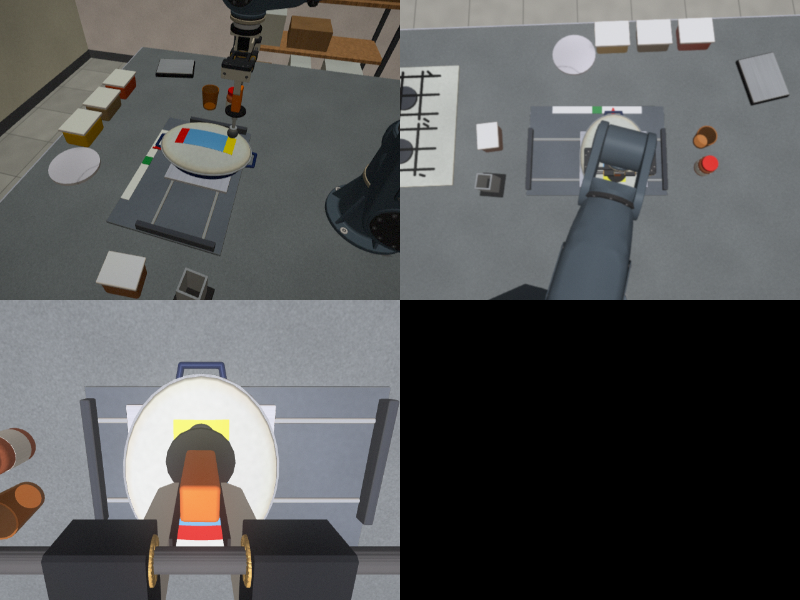

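Side view (upper left) shows ball hanging over the yellow end, pointer and green mark unoccluded; wrist view shows ball centred over yellow. I'll use the side camera to track the slide.

```bash
cat >> h.py <<'E'
from scipy.optimize import least_squares
YAW=np.deg2rad(-2.3); XT=np.array([np.cos(YAW),np.sin(YAW)]); YT=np.array([-np.sin(YAW),np.cos(YAW)])
def ray(m,K,R,t,z):
    v,u=np.nonzero(m); d=np.stack([(u-K[0,2])/K[0,0],(v-K[1,2])/K[1,1],np.ones(len(u))],-1)@R; c=-R.T@t
    return (c+d*((z-c[2])/d[:,2])[:,None])[:,:2]
def slide(p,W,K,R,t):
    h=cv2.cvtColor(p,cv2.COLOR_BGR2HSV); H,S,V=h[...,0],h[...,1],h[...,2]; x,y,z=np.moveaxis(W,2,0)
    reg=(x>.70)&(x<.79)&(y>-.25)&(y<.2)&(z<.05)
    g=ray((H>50)&(H<75)&(S>110)&reg,K,R,t,.011); r=ray(((H<8)|(H>172))&(S>110)&reg,K,R,t,.023)
    sp=(r@YT).mean()-(g@YT).mean()
    q=W[(x>.38)&(x<.7)&(y>-.3)&(y<.25)&(z>.088)&(z<.126)&(V>100)]
    def f(a):
        d=q[:,:2]-(np.array(C0)+a[0]*YT); X=d@XT;Y=d@YT
        return np.sqrt((X/.16)**2+(Y/.125)**2+((q[:,2]-.082-a[1])/.04)**2)*.04-.04
    o=least_squares(f,[0,0],loss='soft_l1',f_scale=.0015)
    return sp,len(r),o.x,(g.mean(0),r.mean(0))
C0=(.5475,-.0936)
E
python3 - <<'E'
from h import *
for n in ['side0','side2','top0']:
    f=np.load(n+'.npz'); print(n,slide(*[f[k] for k in 'pWKRt']))
E
```

```text
side0 (np.float64(-0.06061948544623561), 41, array([ 3.50738462e-05, -1.20044510e-04]), (array([ 0.75400828, -0.0385454 ]), array([ 0.73882867, -0.09860408])))
side2 (np.float64(-0.06050546735639692), 41, array([-2.62761727e-05, -1.13942225e-04]), (array([ 0.75390854, -0.03848201]), array([ 0.73800926, -0.09839768])))
top0 (np.float64(-0.06393980184069734), 8, array([-3.24431722e-05,  7.66548402e-04]), (array([ 0.75182146, -0.03852492]), array([ 0.74580571, -0.10227466])))
```

Emit:
arm_command([
  [0,0,1.0,0,0,0,1],
  [0,0,1.0,0,0,0,1],
  [0,0,1.0,0,0,0,1],
  [0,0,0.7,0,0,0,1],
  [0,0,0.5,0,0,0,1],
  [0,0,0.4,0,0,0,1],
  [0,0,0.35,0,0,0,1],
  [0,0,0,0,0,0,1],
])

```text
clock: 5.47
tcp_pos: [0.459, -0.0934, 0.2472]
ee_rot: [-180.0, -0.0, 177.7]
wrist_force: [-0.9, 0.9, 1.3]
gripper_width: 0.281
grasp_force: 44.9
```

```bash
cat > look.py <<'E'
from h import *
import json,os
sp,n,o,_=slide(*cam('side')); s=monitor.state(); c=np.array(C0)+o[0]*YT; d=s['tcp_pos'][:2]-c
X,Y=d@XT,d@YT
u=np.hypot(X*.97/.16,Y/.125); bz=.082+.04*np.sqrt(1-u*u)+.018*np.cos(np.arctan(.25*u/np.sqrt(1-u*u)))
pl=bz-(s['tcp_pos'][2]-.127)
L=json.load(open('log.json')) if os.path.exists('log.json') else []
v=(o[0]-L[-1][1])/max(s['clock']-L[-1][0],.01) if L else 0
L.append([s['clock'],o[0]]); json.dump(L,open('log.json','w'))
print('t %.2f a %.2fmm v %.1fmm/s sp %.1f(%d) relX %.1f relY %.2f plunger %.1f N %.1f Fz %.2f tcp %s rot %s'%(s['clock'],o[0]*1e3,v*1e3,sp*1e3,n,X*1e3,Y*1e3,pl*1e3,.6+250*pl,s['wrist_force'][2],s['tcp_pos'].round(4),s['ee_rot'].round(1)))
E
python3 look.py
```

```text
t 5.52 a -0.28mm v 0.0mm/s sp -60.8(40) relX -88.3 relY -3.10 plunger 12.9 N 3.8 Fz 0.84 tcp [ 0.4591 -0.0934  0.2476] rot [-180.     0.   177.7]
```

Emit:
arm_command([
  [-0.1,-0.2,-0.02,0,0,0,1],
  [-0.15,-0.2,-0.02,0,0,0,1],
  [-0.15,-0.1,-0.02,0,0,0,1],
  [-0.15,0,-0.02,0,0,0,1],
  [-0.15,0,-0.02,0,0,0,1],
  [-0.15,0,-0.02,0,0,0,1],
  [-0.15,0,-0.02,0,0,0,1],
  [-0.15,0,-0.01,0,0,0,1],
])

```text
clock: 6.18
tcp_pos: [0.4705, -0.0988, 0.2491]
ee_rot: [-180.0, -0.0, 177.7]
wrist_force: [-1.0, -0.0, 1.5]
gripper_width: 0.271
grasp_force: 44.9
```

```bash
python3 look.py
```

```text
t 6.23 a 1.80mm v 2.9mm/s sp -58.7(39) relX -76.6 relY -10.09 plunger 13.0 N 3.9 Fz 1.90 tcp [ 0.4707 -0.0988  0.2491] rot [-180.     0.   177.7]
```

Emit:
arm_command([
  [-0.15,0.11,-0.02,0,0,0,1],
  [-0.15,0.11,-0.02,0,0,0,1],
  [-0.15,0.11,-0.02,0,0,0,1],
  [-0.15,0.11,-0.02,0,0,0,1],
  [-0.15,0.11,-0.02,0,0,0,1],
  [-0.15,0.11,-0.01,0,0,0,1],
  [-0.15,0.11,-0.01,0,0,0,1],
  [-0.15,0.11,-0.01,0,0,0,1],
])

```text
clock: 6.9
tcp_pos: [0.4828, -0.0904, 0.2504]
ee_rot: [180.0, 0.0, 177.7]
wrist_force: [-0.8, -0.3, 2.6]
gripper_width: 0.279
grasp_force: 44.9
```

```bash
python3 look.py
```

```text
t 6.95 a 10.93mm v 12.7mm/s sp -49.4(41) relX -64.6 relY -10.19 plunger 13.2 N 3.9 Fz 1.57 tcp [ 0.483  -0.0903  0.2504] rot [180.    0.  177.7]
```

Emit:
arm_command([
  [-0.18,0.16,-0.02,0,0,0,1],
  [-0.2,0.16,-0.02,0,0,0,1],
  [-0.2,0.16,-0.02,0,0,0,1],
  [-0.2,0.16,-0.02,0,0,0,1],
  [-0.2,0.16,-0.02,0,0,0,1],
  [-0.2,0.16,-0.02,0,0,0,1],
  [-0.2,0.16,-0.01,0,0,0,1],
  [-0.2,0.16,-0.01,0,0,0,1],
])

```text
clock: 7.62
tcp_pos: [0.4992, -0.0782, 0.2518]
ee_rot: [-180.0, 0.0, 177.7]
wrist_force: [-0.5, -0.5, 1.3]
gripper_width: 0.279
grasp_force: 44.9
```

```bash
python3 look.py
```

```text
t 7.67 a 19.92mm v 12.5mm/s sp -40.2(38) relX -48.7 relY -6.29 plunger 13.3 N 3.9 Fz 1.27 tcp [ 0.4994 -0.078   0.2518] rot [180.    0.  177.7]
```

Emit:
arm_command([
  [-0.2,0.07,-0.02,0,0,0,1],
  [-0.2,0.07,-0.02,0,0,0,1],
  [-0.2,0.07,-0.01,0,0,0,1],
  [-0.2,0.07,-0.01,0,0,0,1],
  [-0.2,0.07,-0.01,0,0,0,1],
  [-0.2,0.07,-0.01,0,0,0,1],
  [-0.2,0.07,-0.01,0,0,0,1],
  [-0.2,0.07,-0.01,0,0,0,1],
])

```text
clock: 8.33
tcp_pos: [0.5153, -0.0733, 0.2528]
ee_rot: [-180.0, 0.0, 177.7]
wrist_force: [0.5, 0.1, 1.3]
gripper_width: 0.276
grasp_force: 44.9
```

```bash
python3 look.py
```

```text
t 8.38 a 30.26mm v 14.4mm/s sp -29.3(35) relX -32.7 relY -11.21 plunger 13.3 N 3.9 Fz 0.87 tcp [ 0.5156 -0.0733  0.2528] rot [180.    0.  177.7]
```

Emit:
arm_command([
  [-0.2,0.2,-0.01,0,0,0,1],
  [-0.2,0.2,-0.01,0,0,0,1],
  [-0.2,0.2,-0.01,0,0,0,1],
  [-0.2,0.2,-0.01,0,0,0,1],
  [-0.2,0.2,-0.01,0,0,0,1],
  [-0.2,0.2,-0.01,0,0,0,1],
  [-0.2,0.2,0,0,0,0,1],
  [-0.2,0.2,0,0,0,0,1],
])

```text
clock: 9.05
tcp_pos: [0.532, -0.0578, 0.2533]
ee_rot: [180.0, -0.0, 177.7]
wrist_force: [-0.4, -0.1, 1.3]
gripper_width: 0.276
grasp_force: 44.9
```

```bash
python3 look.py
```

```text
t 9.10 a 41.02mm v 15.0mm/s sp -18.4(32) relX -16.7 relY -5.61 plunger 13.4 N 4.0 Fz 2.54 tcp [ 0.5322 -0.0575  0.2533] rot [180.    0.  177.7]
```

Emit:
arm_command([
  [-0.2,0.15,0,0,0,0,1],
  [-0.2,0.15,0,0,0,0,1],
  [-0.2,0.15,-0.01,0,0,0,1],
  [-0.2,0.15,0,0,0,0,1],
  [-0.2,0.13,0,0,0,0,1],
  [-0.2,0.13,0,0,0,0,1],
  [-0.2,0.12,0,0,0,0,1],
  [-0.2,0.12,0,0,0,0,1],
])

```text
clock: 9.77
tcp_pos: [0.5484, -0.0475, 0.2534]
ee_rot: [-180.0, 0.0, 177.7]
wrist_force: [-0.6, -0.7, 1.2]
gripper_width: 0.278
grasp_force: 44.9
```

```bash
python3 look.py
```

```text
t 9.82 a 46.36mm v 7.5mm/s sp -14.4(32) relX -0.7 relY -0.18 plunger 13.6 N 4.0 Fz 1.59 tcp [ 0.5487 -0.0474  0.2534] rot [180.    0.  177.7]
```

Emit:
arm_command([
  [-0.2,-0.12,0,0,0,0,1],
  [-0.2,-0.12,0,0,0,0,1],
  [-0.2,-0.12,0,0,0,0,1],
  [-0.2,-0.1,0,0,0,0,1],
  [-0.2,-0.1,0,0,0,0,1],
  [-0.2,0,0.01,0,0,0,1],
  [-0.2,0,0.01,0,0,0,1],
  [-0.2,0,0.01,0,0,0,1],
])

```text
clock: 10.48
tcp_pos: [0.5641, -0.0539, 0.2531]
ee_rot: [180.0, -0.0, 177.7]
wrist_force: [0.1, 0.5, 1.9]
gripper_width: 0.276
grasp_force: 44.9
```

```bash
python3 look.py
```

```text
t 10.53 a 45.74mm v -0.9mm/s sp -14.5(32) relX 15.3 relY -5.44 plunger 13.7 N 4.0 Fz 1.78 tcp [ 0.5644 -0.0539  0.2531] rot [-180.     0.   177.7]
```

Emit:
arm_command([
  [-0.2,-0.15,0,0,0,0,1],
  [-0.2,-0.15,0.01,0,0,0,1],
  [-0.2,0,0.01,0,0,0,1],
  [-0.2,0,0.01,0,0,0,1],
  [-0.2,0,0.01,0,0,0,1],
  [-0.2,0,0.01,0,0,0,1],
  [-0.2,0,0.01,0,0,0,1],
  [-0.2,0,0.01,0,0,0,1],
])

```text
clock: 11.2
tcp_pos: [0.58, -0.0575, 0.2524]
ee_rot: [180.0, 0.0, 177.7]
wrist_force: [-0.0, -0.3, 1.4]
gripper_width: 0.275
grasp_force: 44.9
```

```bash
python3 look.py
```

```text
t 11.25 a 45.60mm v -0.2mm/s sp -14.6(31) relX 31.3 relY -8.22 plunger 13.8 N 4.1 Fz 2.53 tcp [ 0.5803 -0.0575  0.2523] rot [180.    0.  177.7]
```

Emit:
arm_command([
  [-0.2,-0.1,0.01,0,0,0,1],
  [-0.2,-0.1,0.01,0,0,0,1],
  [-0.2,-0.05,0.01,0,0,0,1],
  [-0.2,0,0.01,0,0,0,1],
  [-0.2,0,0.02,0,0,0,1],
  [-0.2,0,0.01,0,0,0,1],
  [-0.2,0,0.02,0,0,0,1],
  [-0.2,0,0.01,0,0,0,1],
])

```text
clock: 11.92
tcp_pos: [0.5959, -0.0607, 0.2514]
ee_rot: [-180.0, -0.0, 177.7]
wrist_force: [0.6, 0.6, 1.6]
gripper_width: 0.277
grasp_force: 44.9
```

```bash
python3 look.py
```

```text
t 11.97 a 46.28mm v 1.0mm/s sp -14.3(32) relX 47.3 relY -11.48 plunger 13.7 N 4.0 Fz 1.73 tcp [ 0.5962 -0.0607  0.2514] rot [-180.     0.   177.7]
```

Emit:
arm_command([
  [-0.15,0,0.01,0,0,0,1],
  [-0.15,0,0.01,0,0,0,1],
  [-0.15,0,0.01,0,0,0,1],
  [-0.15,0,0.01,0,0,0,1],
  [-0.15,0,0.01,0,0,0,1],
  [-0.15,0.05,0.01,0,0,0,1],
  [-0.15,0.05,0.02,0,0,0,1],
  [-0.15,0.05,0.02,0,0,0,1],
])

```text
clock: 12.63
tcp_pos: [0.6079, -0.0596, 0.2504]
ee_rot: [180.0, -0.0, 177.7]
wrist_force: [0.8, -0.8, 2.0]
gripper_width: 0.281
grasp_force: 44.9
```

```bash
python3 look.py
```

```text
t 12.68 a 52.34mm v 8.5mm/s sp -10.4(32) relX 59.2 relY -15.85 plunger 13.6 N 4.0 Fz 1.18 tcp [ 0.6081 -0.0595  0.2503] rot [180.    0.  177.7]
```

Emit:
arm_command([
  [-0.12,0.4,0.01,0,0,0,1],
  [-0.12,0.4,0.01,0,0,0,1],
  [-0.12,0.35,0.01,0,0,0,1],
  [-0.12,0.2,0.01,0,0,0,1],
  [-0.12,0.15,0.01,0,0,0,1],
  [-0.12,0.1,0.01,0,0,0,1],
  [-0.12,0.05,0.02,0,0,0,1],
  [-0.12,0.05,0.02,0,0,0,1],
])

```text
clock: 13.35
tcp_pos: [0.6182, -0.043, 0.2494]
ee_rot: [180.0, 0.0, 177.7]
wrist_force: [0.3, 0.6, 1.1]
gripper_width: 0.277
grasp_force: 44.9
```

```bash
python3 look.py
```

```text
t 13.40 a 63.01mm v 14.9mm/s sp -2.1(28) relX 68.7 relY -9.61 plunger 13.8 N 4.0 Fz 1.69 tcp [ 0.6183 -0.043   0.2493] rot [180.    0.  177.7]
```

Emit:
arm_command([
  [-0.1,0.6,0.01,0,0,0,1],
  [-0.1,0.6,0.01,0,0,0,1],
  [-0.1,0.5,0.01,0,0,0,1],
  [-0.1,0.15,0.01,0,0,0,1],
  [-0.1,0,0.01,0,0,0,1],
  [-0.1,0,0.01,0,0,0,1],
  [-0.1,-0.1,0.01,0,0,0,1],
  [-0.1,-0.1,0.02,0,0,0,1],
])

```text
clock: 14.07
tcp_pos: [0.6268, -0.0271, 0.2486]
ee_rot: [-180.0, 0.0, 177.7]
wrist_force: [0.3, -0.2, 2.3]
gripper_width: 0.272
grasp_force: 44.9
```

```bash
python3 look.py
```

```text
t 14.12 a 71.90mm v 12.4mm/s sp 7.7(27) relX 76.7 relY -2.53 plunger 13.8 N 4.0 Fz 2.28 tcp [ 0.6269 -0.0274  0.2485] rot [-180.     0.   177.7]
```

Emit:
arm_command([
  [-0.1,0.5,0.01,0,0,0,1],
  [-0.1,0.5,0.01,0,0,0,1],
  [-0.1,0.2,0.01,0,0,0,1],
  [-0.1,0.1,0.01,0,0,0,1],
  [-0.1,0,0.01,0,0,0,1],
  [-0.1,0,0.01,0,0,0,1],
  [-0.1,0,0.02,0,0,0,1],
  [-0.1,0,0.02,0,0,0,1],
])

```text
clock: 14.78
tcp_pos: [0.6353, -0.0143, 0.2475]
ee_rot: [-180.0, -0.0, 177.7]
wrist_force: [-0.3, -0.2, 1.6]
gripper_width: 0.275
grasp_force: 44.9
```

```bash
python3 look.py
```

```text
t 14.83 a 70.24mm v -2.3mm/s sp 5.4(26) relX 84.6 relY 12.46 plunger 13.5 N 4.0 Fz 2.00 tcp [ 0.6354 -0.0144  0.2474] rot [-180.    -0.   177.7]
```

Emit:
arm_command([
  [-0.05,-0.5,0,0,0,0,1],
  [-0.05,-0.5,0.01,0,0,0,1],
  [-0.05,-0.3,0.01,0,0,0,1],
  [-0.05,-0.2,0,0,0,0,1],
  [0,-0.1,0,0,0,0,1],
  [0,0,0,0,0,0,1],
])

```text
clock: 15.33
tcp_pos: [0.6366, -0.0306, 0.2473]
ee_rot: [-180.0, 0.0, 177.7]
wrist_force: [0.9, 0.1, 1.5]
gripper_width: 0.275
grasp_force: 44.9
```

```bash
python3 look.py
```

```text
t 15.38 a 62.99mm v -13.2mm/s sp -1.9(27) relX 86.4 relY 3.71 plunger 13.5 N 4.0 Fz 2.00 tcp [ 0.6365 -0.0304  0.2473] rot [180.    0.  177.7]
```

Emit:
arm_command([
  [0,-0.5,0,0,0,0,1],
  [0,-0.4,0,0,0,0,1],
  [0,-0.1,0,0,0,0,1],
  [0,0,0,0,0,0,1],
])

```text
clock: 15.72
tcp_pos: [0.6361, -0.0408, 0.2473]
ee_rot: [-180.0, -0.0, 177.7]
wrist_force: [-0.2, -0.2, 2.1]
gripper_width: 0.276
grasp_force: 44.9
```

```bash
python3 look.py
```

```text
t 15.77 a 58.65mm v -11.3mm/s sp -5.8(29) relX 86.4 relY -2.07 plunger 13.5 N 4.0 Fz 1.28 tcp [ 0.6361 -0.0405  0.2473] rot [-180.     0.   177.7]
```

Emit:
arm_command([
  [0,-0.4,0,0,0,0,1],
  [0,-0.2,0,0,0,0,1],
  [0,0,0,0,0,0,1],
  [0,0,0,0,0,0,1],
])

```text
clock: 16.1
tcp_pos: [0.6359, -0.0464, 0.2473]
ee_rot: [-180.0, 0.0, 177.7]
wrist_force: [-0.1, 1.0, 1.4]
gripper_width: 0.274
grasp_force: 44.9
```

```bash
python3 look.py
```

```text
t 16.15 a 58.58mm v -0.2mm/s sp -6.2(28) relX 86.4 relY -7.74 plunger 13.4 N 4.0 Fz 1.60 tcp [ 0.6359 -0.0463  0.2473] rot [180.   -0.  177.7]
```

Emit:
arm_command([
  [0,0,0,0,0,0,1],
  [0,0,0,0,0,0,1],
  [0,0,0,0,0,0,1],
])

```text
clock: 16.4
tcp_pos: [0.6359, -0.0462, 0.2473]
ee_rot: [180.0, -0.0, 177.7]
wrist_force: [0.6, 0.2, 1.6]
gripper_width: 0.274
grasp_force: 44.9
```

```bash
python3 look.py
```

```text
t 16.45 a 59.07mm v 1.6mm/s sp -5.6(29) relX 86.4 relY -8.14 plunger 13.4 N 4.0 Fz 0.79 tcp [ 0.6359 -0.0462  0.2473] rot [180.   -0.  177.7]
```

Emit:
arm_command([
  [0,0.05,0,0,0,0,1],
  [0,0.05,0,0,0,0,1],
  [0,0.1,0,0,0,0,1],
  [0,0.1,0,0,0,0,1],
])

```text
clock: 16.78
tcp_pos: [0.636, -0.0432, 0.2473]
ee_rot: [-180.0, 0.0, 177.7]
wrist_force: [1.4, -0.2, 1.4]
gripper_width: 0.274
grasp_force: 44.9
```

```bash
python3 look.py
```

```text
t 16.83 a 61.99mm v 7.6mm/s sp -3.1(28) relX 86.4 relY -7.82 plunger 13.4 N 4.0 Fz 0.97 tcp [ 0.636  -0.0429  0.2474] rot [180.    0.  177.7]
```

Emit:
arm_command([
  [0,0.6,0,0,0,0,1],
  [0,0.5,0,0,0,0,1],
  [0,0.1,0,0,0,0,1],
])

```text
clock: 17.08
tcp_pos: [0.6365, -0.0302, 0.2473]
ee_rot: [180.0, -0.0, 177.8]
wrist_force: [1.0, 0.3, 0.6]
gripper_width: 0.277
grasp_force: 44.9
```

```bash
python3 look.py
```

```text
t 17.13 a 66.34mm v 14.5mm/s sp 0.9(28) relX 86.4 relY 0.42 plunger 13.5 N 4.0 Fz 1.51 tcp [ 0.6365 -0.0304  0.2473] rot [180.   -0.  177.8]
```

Emit:
arm_command([
  [0,0.5,0,0,0,0,1],
  [0,0.1,0,0,0,0,1],
  [0,0,0,0,0,0,1],
])

```text
clock: 17.38
tcp_pos: [0.6368, -0.0249, 0.2473]
ee_rot: [180.0, 0.0, 177.7]
wrist_force: [0.0, -0.0, 2.5]
gripper_width: 0.275
grasp_force: 44.9
```

```bash
python3 look.py
```

```text
t 17.43 a 68.76mm v 8.1mm/s sp 3.8(26) relX 86.4 relY 3.26 plunger 13.5 N 4.0 Fz 2.05 tcp [ 0.6368 -0.0251  0.2474] rot [180.   -0.  177.7]
```

Emit:
arm_command([
  [0,0.3,0,0,0,0,1],
  [0,0,0,0,0,0,1],
  [0,0,0,0,0,0,1],
])

```text
clock: 17.68
tcp_pos: [0.6369, -0.0222, 0.2473]
ee_rot: [180.0, -0.0, 177.7]
wrist_force: [0.5, -0.2, 2.6]
gripper_width: 0.277
grasp_force: 44.9
```

```bash
python3 look.py
```

```text
t 17.73 a 68.11mm v -2.2mm/s sp 2.7(26) relX 86.4 relY 6.73 plunger 13.4 N 4.0 Fz 1.75 tcp [ 0.6369 -0.0223  0.2473] rot [-180.     0.   177.7]
```

Emit:
arm_command([
  [0,-0.1,0,0,0,0,1],
  [0,-0.15,0,0,0,0,1],
  [0,-0.15,0,0,0,0,1],
])

```text
clock: 17.98
tcp_pos: [0.6367, -0.0264, 0.2473]
ee_rot: [180.0, 0.0, 177.7]
wrist_force: [0.4, -0.2, 1.8]
gripper_width: 0.274
grasp_force: 44.9
```

```bash
python3 look.py
```

```text
t 18.03 a 66.50mm v -5.4mm/s sp 1.1(27) relX 86.4 relY 3.85 plunger 13.5 N 4.0 Fz 1.38 tcp [ 0.6367 -0.0268  0.2473] rot [-180.    -0.   177.7]
```

Emit:
arm_command([
  [0,-0.45,0,0,0,0,1],
  [0,-0.25,0,0,0,0,1],
  [0,0,0,0,0,0,1],
])

```text
clock: 18.28
tcp_pos: [0.6364, -0.034, 0.2473]
ee_rot: [-180.0, -0.0, 177.7]
wrist_force: [0.3, -0.7, 1.0]
gripper_width: 0.279
grasp_force: 44.9
```

```bash
python3 look.py
```

```text
t 18.33 a 61.18mm v -17.7mm/s sp -3.8(26) relX 86.4 relY 2.23 plunger 13.5 N 4.0 Fz 1.62 tcp [ 0.6364 -0.0337  0.2474] rot [-180.     0.   177.7]
```

Emit:
arm_command([
  [0,-0.6,-0.1,0,0,0,1],
  [0,-0.5,-0.1,0,0,0,1],
  [0,0,-0.1,0,0,0,1],
])

```text
clock: 18.58
tcp_pos: [0.6359, -0.0454, 0.2504]
ee_rot: [-180.0, -0.0, 177.7]
wrist_force: [0.4, 0.7, 1.2]
gripper_width: 0.277
grasp_force: 44.9
```

```bash
python3 look.py
```

```text
t 18.63 a 58.03mm v -10.5mm/s sp -6.5(28) relX 86.5 relY -5.86 plunger 10.2 N 3.1 Fz 0.90 tcp [ 0.636  -0.0449  0.2506] rot [-180.     0.   177.7]
```

Emit:
arm_command([
  [0,-0.2,0,0,0,0,1],
  [0,0,0,0,0,0,1],
  [0,0,0,0,0,0,1],
])

```text
clock: 18.88
tcp_pos: [0.6359, -0.0463, 0.2503]
ee_rot: [-180.0, -0.0, 177.7]
wrist_force: [0.6, -0.6, 1.2]
gripper_width: 0.277
grasp_force: 44.9
```

```bash
python3 look.py
```

```text
t 18.93 a 58.04mm v 0.0mm/s sp -6.5(28) relX 86.4 relY -7.13 plunger 10.5 N 3.2 Fz 0.53 tcp [ 0.6359 -0.0462  0.2503] rot [180.   -0.  177.7]
```

Emit:
arm_command([
  [0,-0.3,0,0,0,0,1],
  [0,0,0,0,0,0,1],
  [0,0,0,0,0,0,1],
  [0,0,0,0,0,0,1],
  [0,0.4,0,0,0,0,1],
  [0,0.5,0,0,0,0,1],
  [0,0,0,0,0,0,1],
  [0,0,0,0,0,0,1],
])

```text
clock: 19.6
tcp_pos: [0.6362, -0.0397, 0.2504]
ee_rot: [180.0, 0.0, 177.8]
wrist_force: [-0.5, 0.3, 1.1]
gripper_width: 0.28
grasp_force: 44.9
```

```bash
python3 look.py
```

```text
t 19.65 a 61.10mm v 4.3mm/s sp -4.2(26) relX 86.4 relY -3.95 plunger 10.5 N 3.2 Fz 0.62 tcp [ 0.6362 -0.04    0.2503] rot [180.    0.  177.7]
```

Emit:
arm_command([
  [0,0.25,0,0,0,0,1],
  [0,0,0,0,0,0,1],
  [0,0,0,0,0,0,1],
  [0,0,0,0,0,0,1],
])

```text
clock: 19.98
tcp_pos: [0.6363, -0.0378, 0.2504]
ee_rot: [-180.0, 0.0, 177.7]
wrist_force: [0.7, -0.2, 0.7]
gripper_width: 0.278
grasp_force: 44.9
```

```bash
python3 look.py
```

```text
t 20.03 a 61.22mm v 0.3mm/s sp -3.7(27) relX 86.4 relY -1.93 plunger 10.5 N 3.2 Fz 0.24 tcp [ 0.6363 -0.0378  0.2503] rot [-180.    -0.   177.7]
```

Emit:
arm_command([
  [0,0,0.1,0,0,0,1],
  [0,0,0.1,0,0,0,1],
  [0,0,0,0,0,0,1],
  [0,0,0,0,0,0,1],
  [0,0,0,0,0,0,1],
  [0,0,0,0,0,0,1],
  [0,0,0,0,0,0,1],
  [0,0,0,0,0,0,1],
])

```text
clock: 20.7
tcp_pos: [0.6363, -0.0378, 0.2484]
ee_rot: [180.0, 0.0, 177.7]
wrist_force: [0.1, 0.4, 0.8]
gripper_width: 0.276
grasp_force: 44.9
```

```bash
python3 look.py
```

```text
t 20.75 a 61.53mm v 0.4mm/s sp -3.5(27) relX 86.5 relY -2.18 plunger 12.5 N 3.7 Fz 1.16 tcp [ 0.6363 -0.0378  0.2483] rot [-180.     0.   177.7]
```

Settled. Hold on for over 2 s.

Emit:
arm_command([
  [0,0,0,0,0,0,1],
  [0,0,0,0,0,0,1],
  [0,0,0,0,0,0,1],
  [0,0,0,0,0,0,1],
  [0,0,0,0,0,0,1],
  [0,0,0,0,0,0,1],
  [0,0,0,0,0,0,1],
  [0,0,0,0,0,0,1],
])

```text
clock: 21.42
tcp_pos: [0.6363, -0.0378, 0.2483]
ee_rot: [180.0, 0.0, 177.7]
wrist_force: [1.0, -1.0, 1.7]
gripper_width: 0.274
grasp_force: 44.9
```

```bash
python3 look.py
```

```text
t 21.47 a 61.45mm v -0.1mm/s sp -3.4(27) relX 86.4 relY -2.09 plunger 12.5 N 3.7 Fz 0.96 tcp [ 0.6363 -0.0378  0.2483] rot [-180.     0.   177.7]
```

Emit:
arm_command([
  [0,0,0,0,0,0,1],
  [0,0,0,0,0,0,1],
  [0,0,0,0,0,0,1],
  [0,0,0,0,0,0,1],
  [0,0,0,0,0,0,1],
  [0,0,0,0,0,0,1],
  [0,0,0,0,0,0,1],
  [0,0,0,0,0,0,1],
])

```text
clock: 22.13
tcp_pos: [0.6363, -0.0378, 0.2483]
ee_rot: [-180.0, 0.0, 177.7]
wrist_force: [-0.0, -0.5, 1.9]
gripper_width: 0.276
grasp_force: 44.9
```

```bash
python3 look.py
```

```text
t 22.18 a 61.33mm v -0.2mm/s sp -3.5(27) relX 86.5 relY -2.00 plunger 12.5 N 3.7 Fz 1.12 tcp [ 0.6363 -0.0378  0.2484] rot [-180.     0.   177.7]
```

Emit:
arm_command([
  [0,0,0,0,0,0,1],
  [0,0,0,0,0,0,1],
  [0,0,0,0,0,0,1],
  [0,0,0,0,0,0,1],
  [0,0,0,0,0,0,1],
  [0,0,0,0,0,0,1],
  [0,0,0,0,0,0,1],
  [0,0,0,0,0,0,1],
])

```text
clock: 22.85
tcp_pos: [0.6362, -0.0378, 0.2483]
ee_rot: [-180.0, -0.0, 177.7]
wrist_force: [0.9, 0.1, 2.5]
gripper_width: 0.276
grasp_force: 44.9
```

Emit:
arm_command([
  [0,0,-1.0,0,0,0,1],
  [0,0,-1.5,0,0,0,1],
  [0,0,-2.0,0,0,0,1],
  [0,0,-2.5,0,0,0,1],
  [0,0,-2.5,0,0,0,1],
  [0,0,-1.5,0,0,0,1],
  [0,0,-1.0,0,0,0,1],
  [0,0,0,0,0,0,1],
])

```text
clock: 23.52
tcp_pos: [0.6365, -0.0378, 0.3704]
ee_rot: [-180.0, 0.1, 177.7]
wrist_force: [0.9, -0.4, -1.6]
gripper_width: 0.276
grasp_force: 44.9
```

Emit:
arm_command([
  [0,0,0,0,0,0,1],
  [0,0,0,0,0,0,1],
  [0,0,0,0,0,0,1],
  [0,0,0,0,0,0,1],
  [0,0,0,0,0,0,1],
  [0,0,0,0,0,0,1],
  [0,0,0,0,0,0,1],
  [0,0,0,0,0,0,1],
])

```text
clock: 24.18
tcp_pos: [0.6362, -0.0378, 0.3683]
ee_rot: [180.0, -0.0, 177.7]
wrist_force: [0.0, 0.5, -2.4]
gripper_width: 0.279
grasp_force: 44.9
```

```bash
python3 look.py; python3 -c "
from h import *
p=cam('side')[0]; cv2.imwrite('pics/end.png',p)"; python3 look.py
```

```text
t 24.23 a 61.50mm v 0.1mm/s sp -3.5(28) relX 86.4 relY -2.15 plunger -107.4 N -26.3 Fz -3.00 tcp [ 0.6362 -0.0378  0.3683] rot [180.   -0.  177.7]
t 24.33 a 61.39mm v -1.1mm/s sp -3.3(27) relX 86.4 relY -2.03 plunger -107.5 N -26.3 Fz -2.04 tcp [ 0.6362 -0.0378  0.3683] rot [-180.     0.   177.7]
```

View pics/end.png

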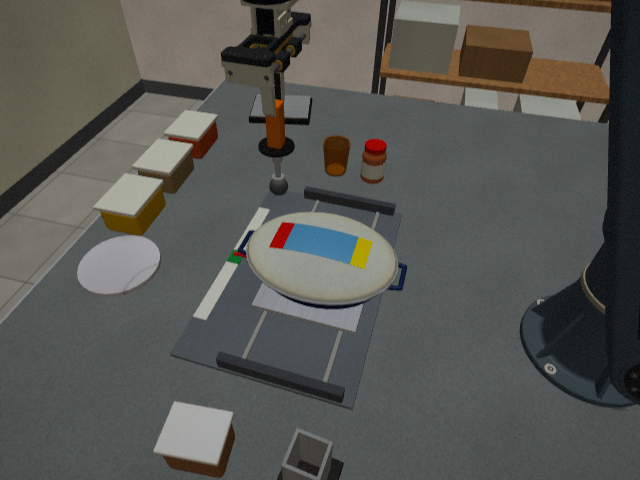

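The pointer tip at (237,255) lies on the green mark at (235,257). The slide is at rest, and the roller is upright and clear above the lid, with its ball at (279,185).

```bash
python3 -c "
from plant import ticket
print(ticket.sign_off())"
```

```text
the job is handed in; nothing more can be done
None
```

The label is rolled from yellow to red at an estimated 3–4 N, with the pointer parked about 2–4 mm from the middle of the green mark; the slide stayed at rest there after I lifted off, and the roller is held upright and clear of the lid. At the red end the lid took some back-and-forth (about 10 mm past the mark at most) before it settled.

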